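# Seal the soup canister at the packing bench

## Robot

A 6-joint arm with a two-finger parallel gripper is mounted at the origin on the work surface. World frame = base frame: x ahead of the robot, y to its left, z up, the work surface at z = 0. Lengths are in m, angles in degrees, forces in N, time in s.
With the tool pointing down it reaches from about 0.375 to 0.9 m from the base axis. Payload 3.1 kg.
Tool frame: the origin (TCP) lies at the very end of the fingers, on their centre line; the grasp point (between the pads) lies 19 mm behind it; z points along the fingers, y is the direction in which the jaws open and shut (so a half turn about z gives the same grasp; the last joint's range is limited). The gripper opens to 87 mm and grips with 3 to 60 N. Pads are 19 mm wide; open, the fingers measure 117 mm over their backs; the gripper's body (75 mm by 190 mm) begins 51 mm behind the grasp point.
Start: joints at [56.751, 30.224, 82.088, -0, 67.689, -10.227], TCP at [0.244, 0.575, 0.223] pointing down, gripper open.
Joint ranges: [-176.69, 176.69], [-43.24, 126.21], [12.49, 139.97], [-82, 262], [0, 151.66], [-163.58, 163.58]. Speed limits (degrees/s): [159.86, 159.86, 180, 180, 180, 180].

## Interface

Orientations are given as a 3x3 rotation matrix whose columns are the frame's x, y, z axes.
In Python, from rig import readout, capture, camera_model, bot, spot_in, regions_of gives the robot as it stands.
- The arm moves only by the tool send_rows, never from a script. Its argument "moves" is a list that holds one entry, the list of rows, each a list of 7 numbers: the turn, a rotation vector about the tool's x, y, z in degrees, then the shift along the tool's x, y, z in cm, then the opening, from -1 (shut) to 1 (fully open). A call has exactly 5 rows; each row shifts and turns the commanded pose from where the row before left it, along the tool's axes as they then stand; what a row does not reach is not made up. A row lasts 1/10 s, in which the tool goes at most 50 mm and 8.59 degrees, less where a joint would pass 70% of its speed; a pose out of reach is approached as far as the arm can. A call with a gripper value outside its range is refused whole. The fingers move at their own pace and stop on an object; the grip force is fixed at half the most. Time passes only in rows, so rows that do not move let the fingers close, or fill a call up. It gives the time, the measured TCP pose, the force and the opening at its end, in the units of the state.
- readout.read_state(): the state, without advancing time (a new reading comes with each control period).
- capture(name): name is "side" or "top"; returns the picture (420x560x3 uint8, blue, green, red); there is no depth.
- camera_model(name): a dict with "camera_matrix" (3x3 intrinsics, pixels), "pose" (4x4, takes a point from camera to world coordinates). Camera axes: x right, y up, looking along -z (the intrinsics and any distortion apply to the point x, -y, -z); pixel columns grow to the right and rows downward; lengths in m; the calibration is good to about 2 mm. A picture is of the moment at which its call begins. camera_model takes no time and is no camera call.
- bot.hand_in(): hands the job in, once; it reports no verdict.
Trained networks look in the newest picture that a camera, given by its name, has taken for a name from the list of things; names that differ only in an ending like _2 or _b are one class to them, and where a whole thing is asked for, a point or a joint stands for the part that bears it (a point fixed in the world has none). Each returns a list of dicts, best first, with "p" (0 to 1); they miss things now and then, are a little off and sometimes report something else, mostly with a low value. They report only what shows in the picture. A call takes as long as a camera call. They do not tell look-alikes from the thing itself.
- spot_in(camera, thing): "location" ([x, y, z] in m, in world coordinates, good to about 4 mm: the middle of the surface that is visible of it).
- regions_of(camera, thing): "mask" (420x560 bool, what is visible of it).
The state is a dict: "time_s": time; "joint_positions": joint angles; "qvel": joint speeds; "tau": joint torques, N m; "position": TCP position; "tcp_rot": TCP orientation; "force": force on the tool from outside, world axes, zero at the start; "moment": the same for the moment, N m; "opening": opening from 0.0 (shut) to 1.0 (fully open).
Only numpy, scipy, OpenCV 4.12 (cv2) and the standard library are available. Lean on these libraries where they do the work, as an engineer would, in place of code of your own. Each camera call takes 0.05 s, during which the arm holds its last target. There are 200 camera calls.

## Task

Close the black canister that leans in the blue stand: first lay the metal disc, knob outwards, squarely into its mouth and let go, then put the yellow locking ring over it and screw it clockwise until it stops tight, and let go. Leave the bottle, the jar and the tin where they stand.

Things in the scene. Friction and masses are not known exactly. Their poses are not given: they have to be found in the camera images.
- mouth (a point): Centre of the rim plane of the canister's mouth. z points out of the mouth along the canister's axis, 30 degrees from vertical, leaning to the front of the stand; y is level; x points up and back. Black canister (84 mm thick, 120 mm long) and blue stand are fixed. A steel neck, 42 mm outer and 37 mm inner diameter, stands 30 mm out of the black shoulder up to the rim.
- seal (a point): Centre of the top of the rubber seal in the bore, 7 mm below the rim plane, axes as the mouth's (the point marks the unpressed seal and does not move). The seal is springy: it yields up to 6 mm straight in, pushing back 1.5 N at first and 2.5 N more for each mm. The disc lies on it.
- thread (a point): Point on the mouth's axis 8 mm below the rim plane, axes as the mouth's. Three equal steel thread ledges (out to 54 mm diameter, 3.5 mm thick, 84 degrees long) wind round the neck's outside, with three gaps of 36 degrees between them. The canister may stand any way round in its stand, so where the gaps are is not told and does not show in these axes: feel for them.
- thread_end (a point): Point on the mouth's axis 10 mm below the rim plane, axes as the mouth's: depth of the ledges' undersides when tight. Seen from outside, each ledge runs down clockwise: its underside is 4.5 mm below the rim plane at its start, 10 mm after 44 degrees, then level; a firm stop ends the pins' turn 67 degrees after the start, 85 degrees after the gap's middle. Screwed home, the ring holds by friction.
- disc_center (a point): Half-way up the loose aluminium sealing disc: 34 mm diameter, 12 mm thick, lower edge bevelled 3 mm, with a black round knob on top, 16 mm diameter and 24 mm tall; 36 mm tall overall, about 70 g. The point is 18 mm above the underside, z up through the knob. Starts standing on the bench, knob up. Resting on the seal the point is 11 mm above the rim plane; under the tight ring about 7.4 mm.
- ring_center (a point): Half-way up the loose yellow ring, on its axis: 63 mm outer diameter, 24 mm tall, about 60 g, z up. Starts flat on the bench. Its top is a 4 mm flange with a 24 mm hole that passes the knob and presses on the disc; the skirt is 57 mm wide inside. Three 6 mm pins point inwards, one on its +x side, the others 120 degrees apart (black marks on top), tips 23.5 mm from the axis, 6 mm above its lower edge.
- ring_top (a point): Centre of the ring's top face, 12 mm above ring_center, axes as the ring's. Heights of ring_center against the rim plane when the ring is over the neck with the disc in place: 2 to 8 mm above it while the pins ride on top of the ledges; 3 mm below it when the pins have dropped into the gaps and the flange rests on the unpressed disc; about 6.6 mm below it screwed home.
- juice: Bystander: tall dark bottle with a red cap, 64 mm in diameter, 210 mm tall; origin at the centre of its underside.
- pickles: Bystander: green jar with a white cap, 72 mm in diameter, 100 mm tall; origin at the centre of its underside.
- tin: Bystander: tin can, 74 mm in diameter, 100 mm tall; origin at the centre of its underside.
Not all that is in view belongs to the job. Of the things that look like the part that bears ring_center, the smaller one is meant.

How it is judged (in metres and radians):
On the way, in this order (a step that is already met when the one before it is completed fails the run):
1. the disc rests squarely in the mouth, knob outwards, let go, with the ring not yet on it (z of disc_center in the frame of mouth between 0.005 and 0.013 m and angle between the z axis of disc_center and the z axis of mouth, either way round below 0.12 rad and contact force between the fingers and disc below 0.05 N and distance between ring_center and mouth above 0.06 m and angle between disc_center's own z axis and vertical below 0.8 rad), for 0.3 s.
2. the ring is screwed down tight over the disc (z of ring_center in the frame of mouth below -0.0055 m and angle between the z axis of ring_center and the z axis of mouth, either way round below 0.06 rad and contact force between the fingers and ring below 0.05 N), for 0.2 s.
At the end, for the whole second after the job is handed in: The disc lies squarely in the mouth (within 5 degrees) under the ring, and the ring is screwed down on it by itself: its centre at least 5.5 mm below the rim plane (6.6 mm is fully tight) and square to the mouth within 3.5 degrees; both at rest and let go (z of ring_center in the frame of mouth between -0.01 and -0.0055 m and angle between the z axis of ring_center and the z axis of mouth, either way round below 0.06 rad and z of disc_center in the frame of mouth between 0.003 and 0.0095 m and angle between the z axis of disc_center and the z axis of mouth, either way round below 0.08 rad and distance between disc_center and mouth below 0.012 m and distance between ring_center and mouth below 0.011 m and linear speed of each of ring, disc below 0.01 m/s); the robot touches nothing.
It fails at once if a bystander is shoved or knocked over (distance of any of juice, pickles, tin from where it was at the start of the episode above 0.02 m or angle between any of juice, pickles, tin's own z axis and vertical above 0.3 rad).
It also fails if it takes over 72 s, if anything falls off the work surface, if the arm or the gripper's body presses on something with over 40 N, if the wrist force passes 120 N, or if a joint passes its speed limit or range.

## Working session

There is one attempt and no reset: what is moved stays moved. The work goes in short steps, Python scripts to look and compute and a tool call to move; the robot and the scene stay as the last step left them, time stands still between calls to the robot, and variables do not carry over. Pictures are saved under pics/ and viewed, about 8 in all and at most 12, crops included, and the job is handed in when it is done.

Besides the shell and the picture viewer there is one more tool, called after "Call:" as name([rows], argument=value, ...), one row to a line, values as JSON. send_rows: Moves the arm, as the interface text tells. Its arguments: {"type":"object","properties":{"moves":{"type":"array","items":{"type":"array","items":{"type":"array","items":{"type":"number"}}}}},"required":["moves"]}

```bash
ls; mkdir -p pics
python3 - <<'E'
from rig import *
import cv2, numpy as np
for c in ["side","top"]:
    im=capture(c); cv2.imwrite(f"pics/{c}0.png",im)
    m=camera_model(c); print(c,np.round(m["camera_matrix"],1).tolist(),np.round(m["pose"],3).tolist())
    for t in ["mouth","disc_center","ring_center","juice","pickles","tin"]:
        try: print(t,[(np.round(d["location"],4).tolist(),round(d["p"],2)) for d in spot_in(c,t)])
        except Exception as e: print(t,e)
s=readout.read_state(); print(s)
E
```

```text
pics
side [[427.1, 0.0, 282.9], [0.0, 427.1, 204.3], [0.0, 0.0, 1.0]] [[0.939, 0.228, -0.259, 0.319], [-0.344, 0.663, -0.665, -0.578], [0.02, 0.713, 0.701, 0.778], [0.0, 0.0, 0.0, 1.0]]
mouth [([0.6049, -0.0721, 0.1423], 0.67)]
disc_center [([0.4175, 0.1937, 0.0075], 0.5)]
ring_center [([0.4694, -0.2758, 0.0204], 0.96), ([0.3499, -0.2637, 0.03], 0.84)]
juice [([0.6697, 0.2311, 0.1011], 0.76)]
pickles [([0.6785, -0.2699, 0.0803], 0.81), ([0.6095, -0.0684, 0.1402], 0.68)]
tin [([0.5178, 0.368, 0.0714], 0.79)]
top [[410.3, 0.0, 272.9], [0.0, 410.3, 210.2], [0.0, 0.0, 1.0]] [[-0.014, 0.983, -0.181, 0.38], [-1.0, -0.015, -0.0, 0.038], [-0.003, 0.181, 0.984, 1.03], [0.0, 0.0, 0.0, 1.0]]
mouth [([0.6185, -0.0401, 0.1573], 0.85)]
disc_center [([0.4201, 0.2037, 0.0119], 0.43)]
ring_center [([0.4727, -0.2666, 0.0246], 0.55)]
juice [([0.6648, 0.244, 0.1369], 0.55)]
pickles [([0.6802, -0.2436, 0.0999], 0.58)]
tin [([0.517, 0.3769, 0.0956], 0.96)]
{'time_s': 0.7, 'joint_positions': array([ 5.67535464e+01,  3.02205517e+01,  8.20857685e+01, -1.18642829e-03,
        6.76894304e+01, -1.02258641e+01]), 'qvel': array([-0.01643477,  0.00502564, -0.05547795, -0.06565095,  0.00726613,
       -0.00792791]), 'tau': array([-8.60979653e-04, -4.39858246e+01, -1.76950336e+01,  6.33741939e-02,
        5.04447799e-02, -4.85022736e-05]), 'position': array([0.24437548, 0.57523972, 0.22259085]), 'tcp_rot': array([[-9.20367456e-01,  3.91054655e-01,  5.66820696e-05],
       [ 3.91054658e-01,  9.20367455e-01,  5.15236690e-05],
       [-3.20197616e-05,  6.95864955e-05, -9.99999997e-01]]), 'force': array([-0.55305631,  0.55011609,  0.48525267]), 'moment': array([-0.03647959,  0.00918819,  0.00793641]), 'opening': 0.9993928169942375}
```

Run:
```python
import cv2
a=cv2.imread("pics/side0.png");print(a.shape)
cv2.imwrite("pics/side0b.png",cv2.resize(a,(784,588),interpolation=cv2.INTER_CUBIC))
a=cv2.imread("pics/top0.png")
cv2.imwrite("pics/top0b.png",cv2.resize(a,(784,588),interpolation=cv2.INTER_CUBIC))
```

```text
(420, 560, 3)
```

View pics/side0b.png

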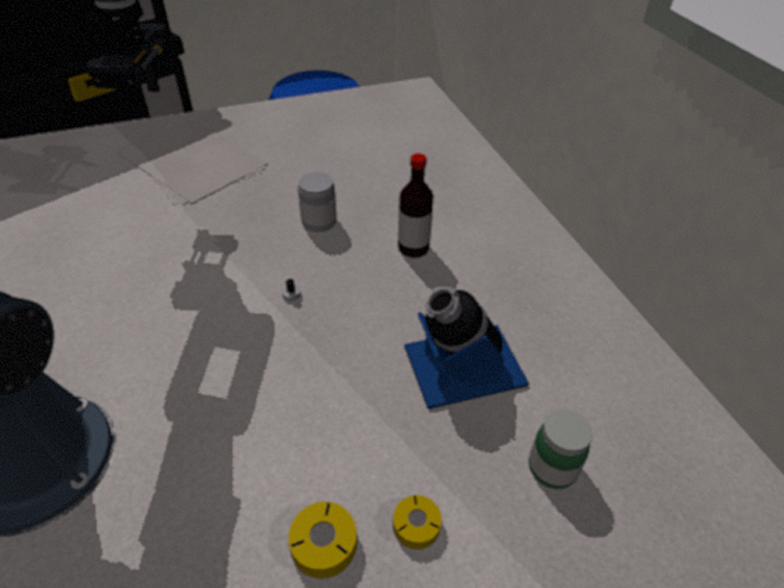

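View pics/top0b.png

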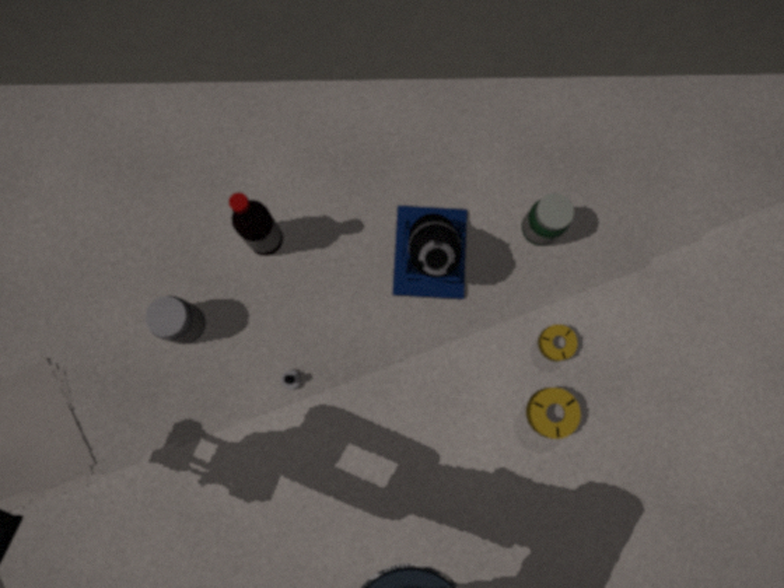

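The side view (784 px wide) shows the disc with its knob at (291,290), the small ring at (417,520), the large look-alike at (323,540) and the mouth at (442,300). The top view shows them at (291,379), (558,342), (554,413) and (437,258), with the canister leaning towards the robot (down in the picture). Next I'll look at close crops to get accurate positions.

```bash
cat > h.py <<'E'
import numpy as np, cv2
from rig import *
def proj(c,P):
    m=camera_model(c);T=np.linalg.inv(np.array(m["pose"]));P=np.atleast_2d(P)
    q=P@T[:3,:3].T+T[:3,3];q=q*[1,-1,-1];u=q@np.array(m["camera_matrix"]).T
    return u[:,:2]/u[:,2:]
def onplane(c,px,z):
    m=camera_model(c);K=np.array(m["camera_matrix"]);T=np.array(m["pose"])
    px=np.atleast_2d(px);d=np.c_[px,np.ones(len(px))]@np.linalg.inv(K).T*[1,-1,-1]@T[:3,:3].T
    return T[:3,3]+d*((z-T[2,3])/d[:,2:])
E
python3 - <<'E'
from h import *
print(camera_model("top").keys())
ims={c:cv2.imread(f"pics/{c}0.png") for c in("side","top")}
cr={"side":[(316,216),(208,206),(298,371)],"top":[(312,184),(209,271),(399,245)]}
rows=[]
for c in cr:
    rows.append(np.hstack([cv2.convertScaleAbs(cv2.resize(ims[c][y-26:y+26,x-26:x+26],(260,260),interpolation=cv2.INTER_NEAREST),alpha=1.6) for x,y in cr[c]]))
cv2.imwrite("pics/crops.png",np.vstack(rows))
# stand
for c in ims:
    h=cv2.cvtColor(ims[c],cv2.COLOR_BGR2HSV)
    m=((h[...,0]>95)&(h[...,0]<130)&(h[...,1]>150)&(h[...,2]>40)).astype(np.uint8)
    n,l,s,_=cv2.connectedComponentsWithStats(m)
    for i in range(1,n):
        if s[i,4]>300:
            pts=np.argwhere(l==i)[:,::-1].astype(float);hull=cv2.convexHull(pts.astype(np.float32))[:,0]
            ap=cv2.approxPolyDP(hull[:,None],4,True)[:,0]
            print(c,s[i],ap.tolist(),np.round(onplane(c,ap,0.008),4).tolist())
E
```

```text
dict_keys(['camera_matrix', 'pose'])
side [193  51  63  20 749] [[255.0, 60.0], [193.0, 70.0], [199.0, 58.0], [217.0, 51.0], [240.0, 52.0]] [[0.7763, 0.9424, 0.008], [0.531, 0.9354, 0.008], [0.5731, 1.0252, 0.008], [0.6546, 1.0638, 0.008], [0.74, 1.0273, 0.008]]
side [ 290  224   87   67 2756] [[376.0, 274.0], [306.0, 290.0], [290.0, 249.0], [299.0, 224.0], [354.0, 233.0]] [[0.7222, -0.1218, 0.008], [0.5596, -0.1093, 0.008], [0.5674, 0.0076, 0.008], [0.6165, 0.0744, 0.008], [0.7314, 0.0034, 0.008]]
top [ 282  148   51   64 1297] [[332.0, 151.0], [330.0, 211.0], [282.0, 209.0], [285.0, 148.0]] [[0.7216, -0.1171, 0.008], [0.5632, -0.1056, 0.008], [0.5702, 0.0157, 0.008], [0.7316, 0.0049, 0.008]]
```

View pics/crops.png

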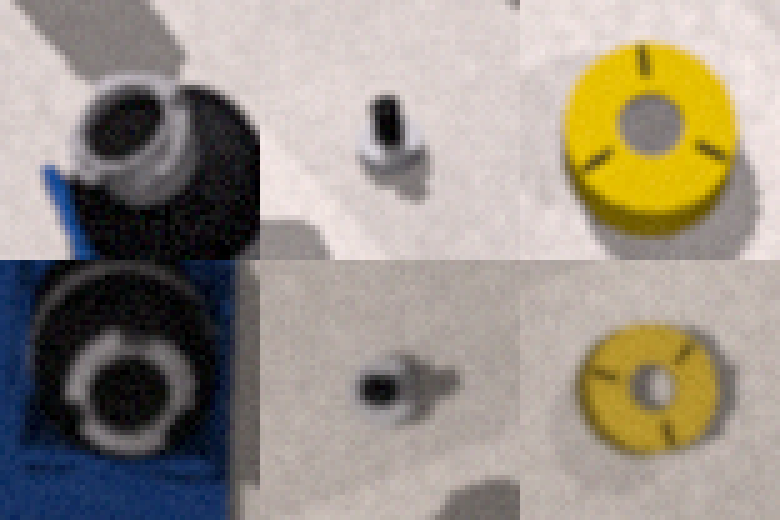

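```bash
cat > meas.py <<'E'
from h import *
from scipy.optimize import least_squares
t=np.linspace(0,2*np.pi,120,endpoint=False);ring=np.c_[np.cos(t),np.sin(t),0*t]
def hullcent(p):
    h=cv2.convexHull((np.asarray(p)*16).astype(np.float32));M=cv2.moments(h);return np.array([M['m10']/M['m00'],M['m01']/M['m00']])/16, M['m00']/256
def frame(yaw=-4.):
    a=np.radians(yaw);b=np.array([np.cos(a),np.sin(a),0]);z=-.5*b+np.cos(np.pi/6)*np.array([0,0,1]);x=np.cos(np.pi/6)*b+np.array([0,0,.5])
    return np.c_[x,np.cross(z,x),z]
def blob(img,seed,test,half=26,up=8):
    x,y=seed;c=cv2.resize(img[y-half:y+half,x-half:x+half],None,fx=up,fy=up,interpolation=cv2.INTER_CUBIC)
    m=test(c).astype(np.uint8);n,l,s,ce=cv2.connectedComponentsWithStats(m)
    cc=np.array([half*up]*2);i=min((i for i in range(1,n) if s[i,4]>300),key=lambda i:np.hypot(*(ce[i]-cc)))
    p=np.argwhere(l==i)[:,::-1];return (p+.5)/up-.5+[x-half,y-half]
def cyl(x,y,r,z0,z1): return np.vstack([ring*r+[x,y,z0],ring*r+[x,y,z1]])
dark=lambda T:(lambda c:cv2.cvtColor(c,cv2.COLOR_BGR2GRAY)<T)
yel=lambda c:(lambda h:(h[...,0]>20)&(h[...,0]<35)&(h[...,1]>120))(cv2.cvtColor(c,cv2.COLOR_BGR2HSV))
E
python3 - <<'E'
from meas import *
ims={c:cv2.imread(f"pics/{c}0.png") for c in("side","top")}
R=frame();print(R.round(4).tolist())
cents={}
for c,s in(("side",(303,202)),("top",(312,184+0))):
    g=cv2.cvtColor(ims[c],cv2.COLOR_BGR2GRAY)
    for T in (70,85):
        p=blob(ims[c],s,dark(T),half=11);cents[c,T]=hullcent(p)
        print("bore",c,T,cents[c,T])
for T in(70,85):
    f=lambda C:np.r_[tuple(hullcent(proj(c,C+ring@R.T*.0185))[0]-cents[c,T][0] for c in ims)]
    r=least_squares(f,[.61,-.05,.15]);print("mouth",r.x.round(4),r.fun.round(2),[hullcent(proj(c,r.x+ring@R.T*.0185))[1] for c in ims])
for c,s,sd in(("side",(298,371),(208,204)),("top",(399,245),(208,271))):
    k=hullcent(blob(ims[c],s,yel,half=28));kn=hullcent(blob(ims[c],sd,dark(75),half=8))
    for nm,cc,r,z0,z1,g0 in(("ring",k,.0315,0,.024,(.47,-.27)),("knob",kn,.008,.012,.036,(.42,.2))):
        q=least_squares(lambda v:hullcent(proj(c,cyl(*v,r,z0,z1)))[0]-cc[0],g0)
        print(c,nm,q.x.round(4),cc[1],hullcent(proj(c,cyl(*q.x,r,z0,z1)))[1])
E
```

```text
[[0.8639, 0.0698, -0.4988], [-0.0604, 0.9976, 0.0349], [0.5, 0.0, 0.866]]
bore side 70 (array([311.08478494, 210.51491339]), 20.0703125)
bore side 85 (array([306.11174119, 196.51736977]), 191.0703125)
bore top 70 (array([312.40010607, 184.22741271]), 432.4296875)
bore top 85 (array([311.5, 183.5]), 478.515625)
mouth [ 0.5879 -0.0453  0.1807] [ 1.07 -0.44 -0.33  1.2 ] [207.95213480642997, 229.1939364853315]
mouth [ 0.5788 -0.0397  0.2167] [ 1.82 -0.55 -0.44  2.05] [213.82176122954115, 249.92827568855137]
side ring [ 0.4759 -0.2712] 1062.3046875 1114.1746664727107
side knob [0.4193 0.1924] 83.921875 67.6933337575756
top ring [ 0.4758 -0.2708] 556.234375 584.1146818555426
top knob [0.4184 0.1941] 131.671875 44.919502282748
```

Run:
```python
from meas import *
ims={c:cv2.imread(f"pics/{c}0.png") for c in("side","top")}
R=frame()
g={c:cv2.cvtColor(ims[c],cv2.COLOR_BGR2GRAY) for c in ims}
print(g["side"][214,300:332].tolist());print(g["top"][184,296:328].tolist());print(g["top"][271,198:222].tolist())
for T in(50,60,70,80):
    cents={}
    for c,s in(("side",(315,214)),("top",(312,184))):
        cents[c]=hullcent(blob(ims[c],s,dark(T),half=11))
    f=lambda C:np.r_[tuple(hullcent(proj(c,C+ring@R.T*.0185))[0]-cents[c][0] for c in ims)]
    r=least_squares(f,[.61,-.05,.15]);print("mouth",T,r.x.round(4),r.fun.round(2),[cents[c][1] for c in ims],[hullcent(proj(c,r.x+ring@R.T*.0185))[1] for c in ims])
for T in(40,50,60):
  for c,sd in(("side",(208,204)),("top",(208,271))):
    kn=hullcent(blob(ims[c],sd,dark(T),half=8))
    q=least_squares(lambda v:hullcent(proj(c,cyl(*v,.008,.012,.036)))[0]-kn[0],(.42,.19))
    print(T,c,q.x.round(4),kn[1],hullcent(proj(c,cyl(*q.x,.008,.012,.036)))[1])
C=np.array([.61,-.05,.15])
```

```text
[127, 127, 129, 131, 127, 116, 89, 59, 38, 26, 15, 12, 16, 19, 16, 19, 18, 15, 15, 17, 12, 26, 51, 75, 88, 96, 94, 70, 38, 20, 22, 25]
[5, 1, 26, 60, 79, 85, 76, 57, 21, 7, 10, 6, 5, 4, 4, 10, 7, 0, 11, 3, 2, 7, 6, 25, 50, 66, 56, 49, 34, 6, 3, 6]
[104, 106, 102, 97, 77, 43, 15, 12, 10, 15, 7, 13, 34, 51, 55, 55, 49, 49, 55, 58, 58, 59, 65, 76]
mouth 50 [ 0.5928 -0.0477  0.1691] [ 0.06 -0.02 -0.02  0.07] [160.5, 419.21875] [206.27267123083584, 223.06354146800004]
mouth 60 [ 0.5929 -0.0475  0.169 ] [ 0.12 -0.03 -0.03  0.12] [176.109375, 424.765625] [206.12482733745128, 222.9847874173429]
mouth 70 [ 0.5932 -0.0473  0.1686] [ 0.17 -0.04 -0.02  0.17] [192.59375, 432.4296875] [205.92995784198865, 222.7895488308277]
mouth 80 [ 0.5968 -0.0461  0.163 ] [-0.11  0.02  0.03 -0.12] [292.1796875, 478.515625] [203.93746156664565, 219.90550330397673]
40 side [0.4175 0.1991] 37.2890625 67.30453526519705
40 top [0.418  0.2016] 31.6015625 45.40168818179518
50 side [0.4174 0.1989] 42.6796875 67.31917071423959
50 top [0.418  0.2011] 39.2109375 45.368116912199184
60 side [0.4174 0.1985] 48.0390625 67.34689392871223
60 top [0.4187 0.1939] 100.0234375 44.90770413749851
```

Run:
```python
from meas import *
ims={c:cv2.imread(f"pics/{c}0.png") for c in("side","top")}
R=frame()
for Tt,Ts in((25,60),(32,60),(32,68),(38,60)):
    cents={}
    for c,s,T in(("side",(315,214),Ts),("top",(312,184),Tt)):
        cents[c]=hullcent(blob(ims[c],s,dark(T),half=11))
    f=lambda C:np.r_[tuple(hullcent(proj(c,C+ring@R.T*.0185))[0]-cents[c][0] for c in ims)]
    r=least_squares(f,[.61,-.05,.15]);print("mouth",Tt,Ts,r.x.round(4),r.fun.round(2),[cents[c][0].round(2).tolist()+[cents[c][1]] for c in ims],[hullcent(proj(c,r.x+ring@R.T*.0185))[1] for c in ims])
# unroll of ledges in top, radius 24.5mm at depth ~-4mm
C=r.x
for c in("top","side"):
    g=cv2.cvtColor(ims[c],cv2.COLOR_BGR2GRAY)
    out=[]
    for a in range(0,360,10):
        v=[]
        for rr in(.0235,.025):
            for z in(-.002,-.004):
                p=C+R@[rr*np.cos(np.radians(a)),rr*np.sin(np.radians(a)),z];u=proj(c,p)[0]
                v.append(cv2.getRectSubPix(g,(1,1),tuple(u))[0,0])
        out.append(int(np.mean(v)))
    print(c,list(zip(range(0,360,10),out)))
```

```text
mouth 25 60 [ 0.5938 -0.0454  0.1666] [ 0.03 -0.01 -0.    0.04] [[314.35, 214.39, 176.109375], [311.42, 184.31, 167.03125]] [204.51094108819962, 221.72198642487638]
mouth 32 60 [ 0.5937 -0.0454  0.1667] [ 0.01 -0.   -0.    0.01] [[314.35, 214.39, 176.109375], [311.44, 184.36, 180.59375]] [204.55606917804107, 221.76033152989112]
mouth 32 68 [ 0.5938 -0.0454  0.1666] [ 0.01 -0.   -0.    0.01] [[314.37, 214.41, 189.15625], [311.44, 184.36, 180.59375]] [204.5448743547313, 221.72860048152506]
mouth 38 60 [ 0.5937 -0.0455  0.1667] [-0.  0. -0. -0.] [[314.35, 214.39, 176.109375], [311.46, 184.39, 192.4375]] [204.5830196798779, 221.77984555112198]
top [(0, 26), (10, 39), (20, 74), (30, 77), (40, 77), (50, 74), (60, 74), (70, 74), (80, 76), (90, 79), (100, 58), (110, 19), (120, 16), (130, 44), (140, 67), (150, 70), (160, 72), (170, 69), (180, 70), (190, 67), (200, 66), (210, 64), (220, 47), (230, 26), (240, 21), (250, 28), (260, 44), (270, 52), (280, 57), (290, 54), (300, 58), (310, 62), (320, 62), (330, 61), (340, 47), (350, 29)]
side [(0, 54), (10, 86), (20, 105), (30, 104), (40, 102), (50, 102), (60, 103), (70, 106), (80, 107), (90, 110), (100, 102), (110, 110), (120, 114), (130, 117), (140, 116), (150, 111), (160, 112), (170, 113), (180, 104), (190, 96), (200, 87), (210, 84), (220, 55), (230, 39), (240, 48), (250, 52), (260, 62), (270, 67), (280, 73), (290, 71), (300, 78), (310, 90), (320, 90), (330, 90), (340, 83), (350, 55)]
```

Call:
send_rows([
  [[0,0,0,-3.06,-2.77,1.0,0],[0,0,0,-3.06,-2.77,1.0,0],[0,0,0,-3.06,-2.77,1.0,0],[0,0,0,-3.06,-2.77,1.0,0],[0,0,0,-3.06,-2.77,1.0,0]],
])

```text
time_s: 1.2
position: [0.3317, 0.3867, 0.1725]
tcp_rot: [[-0.921, 0.391, 0.001], [0.391, 0.921, 0.001], [-0.001, 0.001, -1.0]]
force: [1.3, -0.5, 0.3]
opening: 0.63
```

Call:
send_rows([
  [[0,0,0,-3.06,-2.77,1.0,0],[0,0,0,-3.06,-2.77,1.0,0],[0,0,0,-3.06,-2.77,1.0,0],[0,0,0,-3.06,-2.77,1.0,0],[0,0,0,-3.06,-2.77,1.0,0]],
])

```text
time_s: 1.7
position: [0.4187, 0.1992, 0.1225]
tcp_rot: [[-0.92, 0.391, 0.001], [0.391, 0.92, 0.0], [-0.001, 0.001, -1.0]]
force: [0.8, 0.3, 0.6]
opening: 0.501
```

```bash
cat >> h.py <<'E'
def togo(P,R=None):
    s=readout.read_state();p=s["position"];r=s["tcp_rot"]
    print("t",round(s["time_s"],2),"pos",p.round(4).tolist(),"F",s["force"].round(1).tolist(),"M",s["moment"].round(2).tolist(),"open",round(s["opening"]*87,1),"j",s["joint_positions"].round(1).tolist())
    if P is not None: print("shift tool cm",((np.array(P)-p)@r*100).round(2).tolist())
    if R is not None:
        v=cv2.Rodrigues(r.T@R)[0].ravel();print("turn deg (tool)",np.degrees(v).round(2).tolist(), "then shift in new axes",((np.array(P)-p)@R*100).round(2).tolist())
E
python3 - <<'E'
from meas import *
togo([.4178,.2,.0145])
ims={c:cv2.imread(f"pics/{c}0.png") for c in("side","top")}
for c in ims:
    g=cv2.cvtColor(ims[c],cv2.COLOR_BGR2GRAY).astype(float)
    a=np.arange(0,360,4);v=[]
    for x in a:
        u=[proj(c,[.4758+r*np.cos(np.radians(x)),-.271+r*np.sin(np.radians(x)),.024])[0] for r in(.02,.0225,.025)]
        v.append(np.mean([cv2.getRectSubPix(g.astype(np.float32),(1,1),tuple(map(float,q)))[0,0] for q in u]))
    v=np.array(v);d=np.median(v)-v;d[d<6]=0
    print(c,[(int(x),int(y)) for x,y in zip(a,d) if y>0], np.degrees(np.angle((d*np.exp(3j*np.radians(a))).sum()))/3)
print("cheek",[ [y]+((lambda T,K,px:(lambda dd:(T[:3,3]+dd*((y-T[1,3])/dd[1])).round(3).tolist())((T[:3,:3]@(np.linalg.inv(K)@[*px,1]*[1,-1,-1]))))(np.array(camera_model("side")["pose"]),np.array(camera_model("side")["camera_matrix"]),(299,224))) for y in(0,.005)])
E
```

```text
t 1.7 pos [0.4187, 0.1992, 0.1225] F [0.8, 0.3, 0.6] M [0.02, -0.03, -0.0] open 43.6 j [11.6, 27.6, 110.4, 0.0, 41.9, -55.4]
shift tool cm [0.12, 0.03, 10.8]
side [(68, 18), (72, 42), (76, 51), (80, 26), (84, 6), (188, 12), (192, 37), (196, 53), (200, 32), (204, 6), (308, 20), (312, 48), (316, 53), (320, 27), (324, 6)] -44.955118394044014
top [(68, 12), (72, 22), (76, 30), (80, 23), (84, 10), (180, 8), (184, 17), (188, 29), (192, 33), (196, 24), (200, 12), (308, 9), (312, 20), (316, 29), (320, 27), (324, 15)] -45.79737025900213
cheek [[0, 0.582, 0.0, 0.096], [0.005, 0.585, 0.005, 0.09]]
```

Call:
send_rows([
  [[0,0,0,0.12,0.03,3.8,0],[0,0,0,0,0,4.0,0],[0,0,0,0,0,3.0,0],[0,0,0,0,0,0,0],[0,0,0,0,0,0,-1]],
])

```text
time_s: 2.2
position: [0.4167, 0.2014, 0.0146]
tcp_rot: [[-0.92, 0.391, -0.001], [0.391, 0.92, -0.0], [0.001, -0.0, -1.0]]
force: [-0.6, 0.1, 0.1]
opening: 0.466
```

Call:
send_rows([
  [[0,0,0,0,0,0,-1],[0,0,0,0,0,0,-1],[0,0,0,0,0,0,-1],[0,0,0,0,0,0,-1],[0,0,0,0,0,0,-1]],
])

```text
time_s: 2.7
position: [0.4175, 0.2017, 0.0157]
tcp_rot: [[-0.92, 0.391, 0.002], [0.391, 0.92, 0.001], [-0.002, 0.002, -1.0]]
force: [0.2, 0.1, 7.0]
opening: 0.175
```

Run:
```python
from meas import *
togo([.4178,.2,.0145])
```

```text
t 2.7 pos [0.4175, 0.2017, 0.0157] F [0.2, 0.1, 7.0] M [0.05, 0.03, 0.06] open 15.2 j [11.9, 40.2, 113.7, 0.0, 25.9, -55.1]
shift tool cm [-0.09, -0.14, 0.12]
```

Call:
send_rows([
  [[0,0,0,0,0,-0.1,-0.45],[0,0,0,0,0,0,-0.45],[0,0,8.5,0,0,0,-0.45],[0,0,8.5,0,0,0,-0.45],[0,0,8.5,0,0,0,-0.45]],
])

```text
time_s: 3.2
position: [0.4165, 0.2013, 0.0155]
tcp_rot: [[-0.658, 0.753, -0.0], [0.753, 0.658, -0.0], [0.0, -0.0, -1.0]]
force: [0.6, -1.2, -0.1]
opening: 0.273
```

Call:
send_rows([
  [[0,0,8.5,0,0,0,-0.45],[0,0,8.5,0,0,0,-0.45],[0,0,8.5,0,0,0,-0.45],[0,0,8.5,0,0,0,-0.45],[0,0,8.5,0,0,0,-0.45]],
])

```text
time_s: 3.7
position: [0.4165, 0.2013, 0.0154]
tcp_rot: [[0.024, 1.0, -0.001], [1.0, -0.024, -0.0], [-0.0, -0.001, -1.0]]
force: [0.6, 0.7, -0.6]
opening: 0.271
```

Call:
send_rows([
  [[0,0,8.5,0,0,0,-0.45],[0,0,8.5,0,0,0,-0.45],[0,0,5,0,0,0,-0.45],[0,0,0,0,0,0,-1],[0,0,0,0,0,0,-1]],
])

```text
time_s: 4.2
position: [0.4167, 0.2013, 0.0155]
tcp_rot: [[0.389, 0.921, -0.0], [0.921, -0.389, -0.0], [-0.0, -0.0, -1.0]]
force: [0.6, -0.1, -0.8]
opening: 0.178
```

Call:
send_rows([
  [[0,0,0,0,0,0,-1],[0,0,0,0,0,0,-1],[0,0,0,0,0,0,-1],[0,0,0,0,0,0,-1],[0,0,0,0,0,0,-1]],
])

```text
time_s: 4.7
position: [0.4166, 0.2014, 0.0155]
tcp_rot: [[0.391, 0.92, -0.0], [0.92, -0.391, -0.0], [-0.0, -0.0, -1.0]]
force: [-0.5, -0.5, -0.4]
opening: 0.178
```

```bash
cat >> h.py <<'E'
MC=np.array([.5937,-.0455,.1667])
E
cat >> meas.py <<'E'
def toolR(alpha,yaw=-4.):
    F=frame(yaw);a=np.radians(alpha);y=F[:,0]*np.cos(a)+F[:,1]*np.sin(a);z=-F[:,2];return np.c_[np.cross(y,z),y,z]
E
python3 - <<'E'
from meas import *
R=toolR(-19)
tip=MC+R[:,2]*-.06   # tcp 60mm out
print(tip.round(4).tolist())
togo(tip,R)
capture("side");capture("top")
for c in("side","top"):
    im=capture(c);cv2.imwrite(f"pics/{c}1.png",im)
E
```

```text
[0.5638, -0.0434, 0.2187]
t 4.7 pos [0.4166, 0.2014, 0.0155] F [-0.5, -0.5, -0.4] M [-0.08, 0.08, -0.0] open 15.5 j [11.9, 40.2, 113.7, 0.0, 26.0, 34.9]
shift tool cm [-16.78, 23.11, -20.32]
turn deg (tool) [-28.37, 9.78, -0.01] then shift in new axes [-14.19, 30.64, -9.4]
```

Call:
send_rows([
  [[0,0,0,0,0,-4,-1],[0,0,0,0,0,-4,-1],[0,0,0,0,0,-4,-1],[0,0,0,0,0,-4,-1],[0,0,0,0,0,-4,-1]],
])

```text
time_s: 5.4
position: [0.416, 0.2012, 0.2171]
tcp_rot: [[0.391, 0.92, -0.001], [0.92, -0.391, -0.0], [-0.0, -0.0, -1.0]]
force: [0.5, 0.1, -1.5]
opening: 0.17
```

Call:
send_rows([
  [[-7.09,2.45,0,0,0,0,-1],[-7.09,2.45,0,0,0,0,-1],[-7.09,2.45,0,0,0,0,-1],[-7.09,2.45,0,0,0,0,-1],[0,0,0,0,0,0,-1]],
])

```text
time_s: 5.9
position: [0.4142, 0.1962, 0.214]
tcp_rot: [[0.363, 0.818, 0.447], [0.922, -0.383, -0.048], [0.132, 0.43, -0.893]]
force: [-0.2, -0.2, -1.3]
opening: 0.172
```

Run:
```python
from meas import *
R=toolR(-19);togo(MC-R[:,2]*.06,R)
```

```text
t 5.9 pos [0.4142, 0.1962, 0.214] F [-0.2, -0.2, -1.3] M [-0.03, 0.51, 0.06] open 14.9 j [18.7, 13.5, 122.0, -29.3, 22.6, 66.9]
shift tool cm [-16.61, 21.61, 7.42]
turn deg (tool) [-2.8, 1.98, 0.04] then shift in new axes [-16.86, 21.25, 7.89]
```

Call:
send_rows([
  [[-2.8,2.0,0,0,0,0,-1],[0,0,0,-2.41,3.03,1.13,-1],[0,0,0,-2.41,3.03,1.13,-1],[0,0,0,-2.41,3.03,1.13,-1],[0,0,0,-2.41,3.03,1.13,-1]],
])

```text
time_s: 6.4
position: [0.4846, 0.0926, 0.2166]
tcp_rot: [[0.348, 0.794, 0.498], [0.922, -0.385, -0.032], [0.166, 0.47, -0.867]]
force: [0.2, 0.6, -1.0]
opening: 0.171
```

Call:
send_rows([
  [[0,0,0,-2.41,3.03,1.13,-1],[0,0,0,-2.41,3.03,1.13,-1],[0,0,0,-2.41,3.03,1.13,-1],[0,0,0,0,0,0,-1],[0,0,0,0,0,0,-1]],
])

```text
time_s: 6.9
position: [0.5419, -0.0006, 0.2173]
tcp_rot: [[0.351, 0.794, 0.496], [0.922, -0.387, -0.033], [0.166, 0.469, -0.868]]
force: [0.2, -0.1, -1.1]
opening: 0.179
```

Run:
```python
from meas import *
R=toolR(-19);togo(MC-R[:,2]*.06,R)
rows=[]
for c in("side","top"):
    im=capture(c);cv2.imwrite(f"pics/{c}2.png",im)
    s=readout.read_state();r=s["tcp_rot"];p=s["position"]
    # expected disc edge overlays
    F=frame()
    D=p+r[:,2]*.0155-r[:,2]*.012+ring@r.T*.017
    x,y=proj(c,MC+np.array([-.01,0,.01]))[0].astype(int);h=40
    k=7;big=cv2.resize(im[y-h:y+h,x-h:x+h],None,fx=k,fy=k,interpolation=cv2.INTER_NEAREST);big=cv2.convertScaleAbs(big,alpha=1.6)[:, :392+168]
    for P,col in((D,(0,255,0)),(MC+ring@F.T*.0185,(0,0,255)),(MC+ring@F.T*.021,(255,0,255)),(MC-F[:,2]*.03+ring@F.T*.042,(255,255,0))):
        for u in proj(c,P): 
            q=((u-[x-h,y-h]+.5)*k).astype(int);cv2.circle(big,tuple(map(int,q)),0,col,-1)
    rows.append(big[:, 80:480])
cv2.imwrite("pics/over2.png",np.hstack(rows))
```

```text
t 6.9 pos [0.5419, -0.0006, 0.2173] F [0.2, -0.1, -1.1] M [-0.02, 0.52, -0.03] open 15.5 j [-15.1, 17.0, 117.0, 19.0, 17.6, -8.6]
shift tool cm [-3.15, 3.46, 1.11]
turn deg (tool) [-0.21, -0.06, -0.3] then shift in new axes [-3.17, 3.44, 1.12]
```

View pics/over2.png

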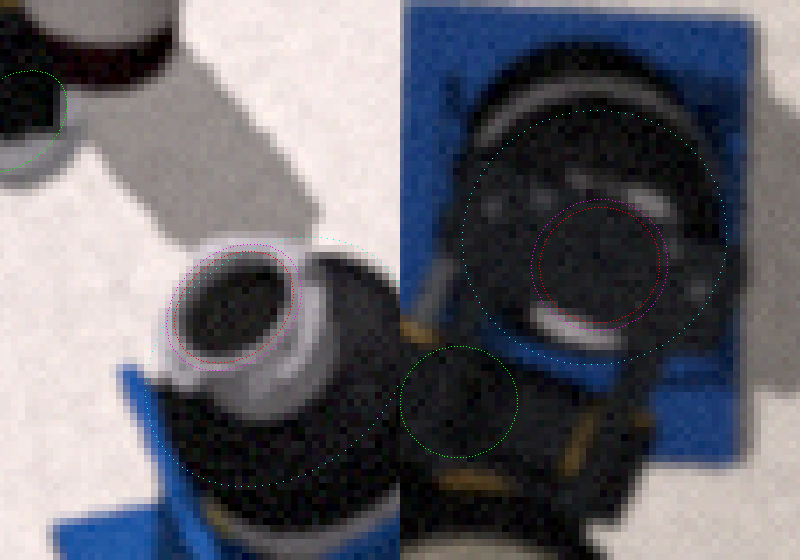

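Run:
```python
from meas import *
from scipy.optimize import minimize
ims={"side":[f"pics/side{i}.png" for i in(0,1,2)],"top":["pics/top0.png","pics/top1.png"]}
g={c:np.mean([cv2.cvtColor(cv2.imread(f),cv2.COLOR_BGR2GRAY).astype(np.float32) for f in v],0) for c,v in ims.items()}
F=frame()
def samp(c,C,r):
    u=proj(c,C+ring@F.T*r).astype(np.float32);return cv2.remap(g[c],u[:,0][None],u[:,1][None],cv2.INTER_CUBIC)[0]
def score(C,w=(1,1)):
    s=0
    for c,k in zip(("side","top"),w):
        n=g[c][170:230,290:330].std()
        a=np.mean([samp(c,C,r) for r in(.0192,.0198,.0204)],0);b=np.mean([samp(c,C,r) for r in(.0165,.0172,.0178)],0)
        s+=k*np.mean(np.clip(a-b,None,50))/n
    return -s
for w in((1,1),(2,1),(1,2)):
    r=minimize(score,MC,args=(w,),method="Nelder-Mead",options=dict(initial_simplex=MC+.004*np.vstack([np.zeros(3),np.eye(3)]),xatol=1e-5,fatol=1e-6))
    d=(r.x-MC)@F;print(w,r.x.round(4),"delta mouth mm",(d*1000).round(1),r.fun,score(MC,w))
```

```text
(1, 1) [ 0.5929 -0.045   0.1678] delta mouth mm [-0.2  0.5  1.3] -1.455052375793457 -1.34124
(2, 1) [ 0.5929 -0.0449  0.1677] delta mouth mm [-0.2  0.5  1.3] -2.287599563598633 -2.062736Traceback (most recent call last):
  File "<stdin>", line 16, in <module>
    res = _minimize_neldermead(fun, x0, args, callback, bounds=bounds,
                               **options)
    fsim[k] = func(sim[k])
              ~~~~^^^^^^^^
    fx = function(np.copy(x), *(wrapper_args + args))
  File "<stdin>", line 12, in score
  File "<stdin>", line 7, in samp
  File "h.py", line 4, in proj
    m=camera_model(c);T=np.linalg.inv(np.array(m["pose"]));P=np.atleast_2d(P)
ValueError: time passes only in moves, steps and waits
```

Call:
send_rows([
  [[0,0,-0.3,-1.06,1.15,-0.2,-1],[0,0,0,-1.06,1.15,-0.2,-1],[0,0,0,-1.06,1.15,-0.2,-1],[0,0,0,0,0,0,-1],[0,0,0,0,0,0,-1]],
])

```text
time_s: 7.5
position: [0.5534, -0.0403, 0.2331]
tcp_rot: [[0.344, 0.798, 0.495], [0.925, -0.379, -0.031], [0.163, 0.469, -0.868]]
force: [0.4, -0.1, -0.8]
opening: 0.176
```

Run:
```python
from meas import *
R=toolR(-19);togo(MC-R[:,2]*.06,R)
im=capture("side");cv2.imwrite(f"pics/side3.png",im)
x,y=proj("side",MC+[-.015,0,.02])[0].astype(int);h=34
cv2.imwrite("pics/s3.png",cv2.convertScaleAbs(cv2.resize(im[y-h:y+h,x-h:x+h],None,fx=8,fy=8,interpolation=cv2.INTER_CUBIC),alpha=1.5))
```

```text
t 7.5 pos [0.5534, -0.0403, 0.2331] F [0.4, -0.1, -0.8] M [-0.04, 0.49, 0.04] open 15.3 j [-20.4, 16.1, 114.3, 22.1, 22.4, -16.0]
shift tool cm [-0.16, 0.27, 1.78]
turn deg (tool) [-0.3, -0.11, 0.17] then shift in new axes [-0.16, 0.26, 1.78]
```

View pics/s3.png

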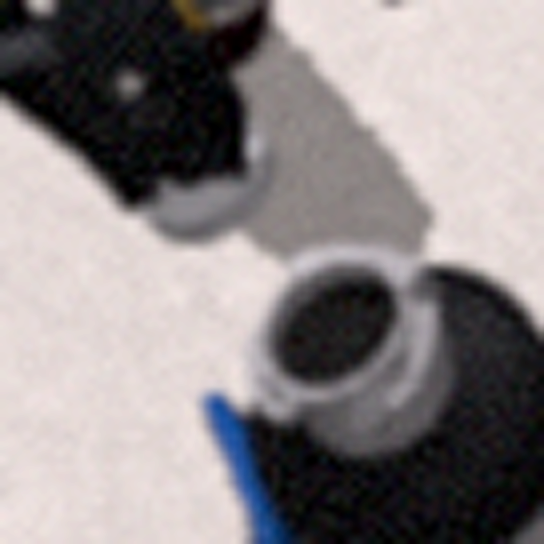

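```bash
python3 - <<'E'
import re
s=open("h.py").read()
s=s.replace("MC=np.array([.5937,-.0455,.1667])","MC=np.array([.5929,-.0450,.1678])")
s=s.replace("from rig import *\n","from rig import *\nimport functools\nfrom rig import camera_model as _cm\ncamera_model=functools.lru_cache(_cm)\n")
s+='''
def inmouth(F,out):
    s=readout.read_state();p=s["position"]+s["tcp_rot"][:,2]*out
    print("mouth frame mm",((p-MC)@F*1000).round(1).tolist(),"tilt deg",np.degrees(-s["tcp_rot"][:,2]@F)[:2].round(2).tolist(),"F",(s["force"]@F).round(1).tolist(),"M",(s["moment"]@F).round(2).tolist())
'''
open("h.py","w").write(s)
E
python3 - <<'E'
from meas import *
R=toolR(-19);togo(MC-R[:,2]*.0255,R);inmouth(frame(),.0155)
E
```

```text
t 7.55 pos [0.5531, -0.0401, 0.2328] F [0.5, 0.5, -1.0] M [-0.08, 0.46, 0.01] open 14.8 j [-20.3, 16.1, 114.3, 22.0, 22.4, -16.0]
shift tool cm [-0.14, 0.31, 5.08]
turn deg (tool) [-0.34, -0.11, 0.18] then shift in new axes [-0.13, 0.28, 5.08]
mouth frame mm [-2.3, 2.2, 60.8] tilt deg [0.29, -0.21] F [-0.1, 0.6, -1.0] M [-0.09, 0.45, 0.07]
```

Call:
send_rows([
  [[-0.3,-0.1,0.2,-0.13,0.28,1.0,-1],[0,0,0,0,0,2.0,-1],[0,0,0,0,0,2.0,-1],[0,0,0,0,0,0,-1],[0,0,0,0,0,0,-1]],
])

```text
time_s: 8.05
position: [0.5804, -0.045, 0.1902]
tcp_rot: [[0.348, 0.794, 0.498], [0.923, -0.383, -0.035], [0.163, 0.472, -0.866]]
force: [-0.7, 0.0, -0.7]
opening: 0.176
```

Run:
```python
from meas import *
R=toolR(-19);togo(MC-R[:,2]*.0255,R);inmouth(frame(),.0155)
```

```text
t 8.05 pos [0.5804, -0.045, 0.1902] F [-0.7, 0.0, -0.7] M [-0.12, 0.47, 0.02] open 15.3 j [-19.5, 22.7, 113.6, 27.9, 16.5, -21.4]
shift tool cm [0.07, -0.07, 0.01]
turn deg (tool) [-0.04, 0.04, -0.06] then shift in new axes [0.07, -0.07, 0.01]
mouth frame mm [0.4, -0.9, 10.1] tilt deg [0.05, 0.03] F [-1.0, -0.0, -0.3] M [-0.12, 0.47, 0.09]
```

Call:
send_rows([
  [[0,0,0,0.04,-0.04,0.3,-1],[0,0,0,0,0,0.3,-1],[0,0,0,0,0,0.3,-1],[0,0,0,0,0,0.2,-1],[0,0,0,0,0,0,-1]],
])

```text
time_s: 8.55
position: [0.5863, -0.0457, 0.1815]
tcp_rot: [[0.349, 0.793, 0.5], [0.923, -0.383, -0.036], [0.163, 0.474, -0.865]]
force: [-0.4, -0.7, -1.7]
opening: 0.175
```

Run:
```python
from meas import *
R=toolR(-19);togo(MC-R[:,2]*.0155,R);inmouth(frame(),.0155)
```

```text
t 8.55 pos [0.5863, -0.0457, 0.1815] F [-0.4, -0.7, -1.7] M [-0.09, 0.52, 0.05] open 15.2 j [-19.3, 24.0, 113.4, 29.7, 15.4, -23.1]
shift tool cm [0.07, -0.15, -0.04]
turn deg (tool) [0.1, 0.05, -0.08] then shift in new axes [0.07, -0.15, -0.04]
mouth frame mm [1.2, -1.2, -0.4] tilt deg [-0.08, 0.08] F [-1.2, -0.8, -1.3] M [-0.08, 0.51, 0.1]
```

Call:
send_rows([
  [[0,0,0,0.04,-0.08,0,-1],[0,0,0,0,0,0.2,-1],[0,0,0,0,0,0.2,-1],[0,0,0,0,0,0,-1],[0,0,0,0,0,0,-1]],
])

```text
time_s: 9.05
position: [0.5878, -0.0451, 0.1776]
tcp_rot: [[0.349, 0.793, 0.5], [0.923, -0.383, -0.036], [0.163, 0.474, -0.865]]
force: [-1.6, -0.2, -1.6]
opening: 0.165
```

Run:
```python
from meas import *
R=toolR(-19);inmouth(frame(),.0155)
im=capture("side");inmouth(frame(),.0155)
```

```text
mouth frame mm [0.5, -0.5, -4.4] tilt deg [-0.07, 0.08] F [-2.2, -0.3, -0.6] M [-0.15, 0.51, 0.07]
mouth frame mm [0.6, -0.5, -4.4] tilt deg [-0.07, 0.08] F [-0.7, 0.2, -0.7] M [-0.08, 0.54, 0.01]
```

Call:
send_rows([
  [[0,0,0,0,0,0.15,-1],[0,0,0,0,0,0.15,-1],[0,0,0,0,0,0,-1],[0,0,0,0,0,0,-1],[0,0,0,0,0,0,-1]],
])

```text
time_s: 9.6
position: [0.5893, -0.0452, 0.1755]
tcp_rot: [[0.349, 0.793, 0.5], [0.923, -0.383, -0.036], [0.163, 0.474, -0.865]]
force: [-3.9, 1.0, 4.8]
opening: 0.175
```

Run:
```python
from meas import *
inmouth(frame(),.0155)
```

```text
mouth frame mm [0.8, -0.5, -7.0] tilt deg [-0.11, 0.09] F [-1.0, 0.7, 6.1] M [-0.05, 0.5, 0.03]
```

Call:
send_rows([
  [[0,0,0,0,0,-0.15,-1],[0,0,0,0,0,0,-0.8],[0,0,0,0,0,0,-0.5],[0,0,0,0,0,0,-0.3],[0,0,0,0,0,0,-0.3]],
])

```text
time_s: 10.1
position: [0.5887, -0.0453, 0.1763]
tcp_rot: [[0.349, 0.793, 0.5], [0.923, -0.383, -0.037], [0.163, 0.474, -0.865]]
force: [0.2, -0.4, -0.4]
opening: 0.32
```

Call:
send_rows([
  [[0,0,0,0,0,-1,-0.3],[0,0,0,0,0,-2,-0.3],[0,0,0,0,0,-3,0],[0,0,0,0,0,-4,0],[0,0,0,0,0,-4,0]],
])

```text
time_s: 10.6
position: [0.5171, -0.04, 0.2986]
tcp_rot: [[0.349, 0.793, 0.499], [0.923, -0.383, -0.037], [0.162, 0.473, -0.866]]
force: [0.4, -0.1, -0.4]
opening: 0.485
```

Call:
send_rows([
  [[0,0,0,0,-3,-2,0],[0,0,0,0,-4,0,0.8],[0,0,0,0,-4,0,0.8],[0,0,0,0,-4,0,0.8],[0,0,0,0,0,0,0.8]],
])

```text
time_s: 11.1
position: [0.3812, 0.0221, 0.2399]
tcp_rot: [[0.349, 0.799, 0.49], [0.923, -0.384, -0.031], [0.163, 0.463, -0.871]]
force: [-0.1, 0.0, -0.1]
opening: 0.776
```

Run:
```python
from meas import *
inmouth(frame(),.0155)
F=frame();rows=[]
for c in("side","top"):
    im=capture(c);cv2.imwrite(f"pics/{c}4.png",im)
    x,y=proj(c,MC)[0].astype(int);h=25;k=16
    big=cv2.convertScaleAbs(cv2.resize(im[y-h:y+h,x-h:x+h],None,fx=k,fy=k,interpolation=cv2.INTER_CUBIC),alpha=1.5)
    for P,col in((MC+F[:,2]*.029+ring@F.T*.008,(0,255,0)),(MC+F[:,2]*.005+ring@F.T*.017,(0,255,0)),(MC+ring@F.T*.021,(255,0,255))):
        for u in proj(c,P): cv2.circle(big,tuple(map(int,((u-[x-h,y-h]+.5)*k))),1,col,-1)
    rows.append(cv2.resize(big,(400,400)))
cv2.imwrite("pics/over4.png",np.hstack(rows))
R=toolR(0)
Rd=np.c_[[-1,0,0],[0,1,0],[0,0,-1]].astype(float)
Rd=np.diag([-1.,1,-1]);togo([.4758,-.271,.12],Rd)
Rd=np.diag([1.,-1,-1]);togo([.4758,-.271,.12],Rd)
```

```text
mouth frame mm [-151.0, 52.2, 154.9] tilt deg [0.63, -0.2] F [-0.2, 0.0, -0.0] M [-0.12, 0.41, -0.0]
t 11.2 pos [0.389, 0.0183, 0.244] F [0.1, 0.8, -0.1] M [-0.03, 0.36, 0.03] open 74.3 j [-20.7, 0.7, 133.2, 26.1, 18.8, -20.3]
shift tool cm [-25.7, 12.07, 16.13]
turn deg (tool) [28.09, 21.67, -110.1] then shift in new axes [-8.68, -28.93, 12.4]
t 11.2 pos [0.389, 0.0183, 0.244] F [0.1, 0.8, -0.1] M [-0.03, 0.36, 0.03] open 74.3 j [-20.7, 0.7, 133.2, 26.1, 18.8, -20.3]
shift tool cm [-25.7, 12.07, 16.13]
turn deg (tool) [19.45, -25.21, 65.28] then shift in new axes [8.68, 28.93, 12.4]
```

View pics/over4.png

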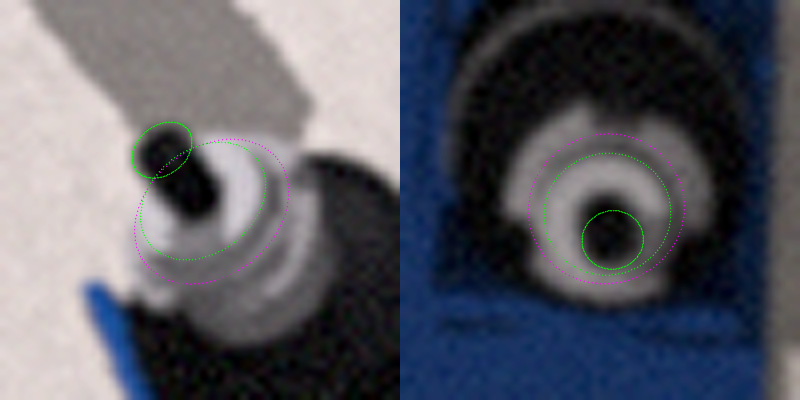

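The disc is seated, with the knob outwards and lining up with the prediction in both views. The ledge gaps show in the top view at about 0°, 115° and 239° in the mouth frame. Next is the ring.

```bash
cat >> meas.py <<'E'
def downR(th):
    a=np.radians(th);y=np.array([np.cos(a),np.sin(a),0]);z=np.array([0,0,-1.]);return np.c_[np.cross(y,z),y,z]
E
python3 - <<'E'
from meas import *
togo([.4758,-.271,.12],downR(-30))
E
```

```text
t 11.2 pos [0.389, 0.0183, 0.244] F [0.1, 0.8, -0.1] M [-0.03, 0.36, 0.03] open 74.3 j [-20.7, 0.7, 133.2, 26.1, 18.8, -20.3]
shift tool cm [-25.7, 12.07, 16.13]
turn deg (tool) [27.85, -11.45, 6.74] then shift in new axes [-20.72, 21.98, 12.4]
```

Call:
send_rows([
  [[5.57,-2.29,1.35,0,0,0,0.8],[5.57,-2.29,1.35,0,0,0,0.8],[5.57,-2.29,1.35,0,0,0,0.9],[5.57,-2.29,1.35,0,0,0,0.9],[5.57,-2.29,1.35,0,0,0,0.9]],
])

```text
time_s: 11.7
position: [0.3932, 0.0189, 0.2454]
tcp_rot: [[0.492, 0.87, 0.029], [0.87, -0.492, 0.001], [0.015, 0.025, -1.0]]
force: [-0.1, -0.0, 0.1]
opening: 0.947
```

Call:
send_rows([
  [[0,0,0,-2.6,2.75,1.55,0.9],[0,0,0,-2.6,2.75,1.55,0.9],[0,0,0,-2.6,2.75,1.55,0.9],[0,0,0,-2.6,2.75,1.55,0.9],[0,0,0,-2.6,2.75,1.55,0.9]],
])

```text
time_s: 12.2
position: [0.4509, -0.1642, 0.1673]
tcp_rot: [[0.492, 0.87, 0.031], [0.871, -0.492, -0.0], [0.015, 0.027, -1.0]]
force: [0.5, -0.2, -0.1]
opening: 0.953
```

Run:
```python
from meas import *
togo([.4758,-.271,.004],downR(-30))
```

```text
t 12.2 pos [0.4509, -0.1642, 0.1673] F [0.5, -0.2, -0.1] M [-0.07, 0.11, -0.01] open 82.9 j [-34.0, 23.4, 107.0, 1.3, 48.1, -5.4]
shift tool cm [-8.33, 6.98, 16.4]
turn deg (tool) [1.54, -0.87, 0.53] then shift in new axes [-8.01, 7.5, 16.33]
```

Call:
send_rows([
  [[1.54,-0.87,0.53,0,0,0,0.9],[0,0,0,-2.67,2.5,2.5,0.9],[0,0,0,-2.67,2.5,2.5,0.9],[0,0,0,-2.67,2.5,2.5,0.9],[0,0,0,0,0,0,0.9]],
])

```text
time_s: 12.7
position: [0.4757, -0.2737, 0.0893]
tcp_rot: [[0.503, 0.864, -0.001], [0.864, -0.503, -0.001], [-0.001, -0.001, -1.0]]
force: [0.2, 0.1, 0.3]
opening: 0.95
```

Run:
```python
from meas import *
togo([.4758,-.271,.004],downR(-30))
```

```text
t 12.7 pos [0.4757, -0.2737, 0.0893] F [0.2, 0.1, 0.3] M [-0.08, 0.15, 0.05] open 82.6 j [-41.5, 35.5, 99.5, -0.1, 45.0, -11.3]
shift tool cm [0.25, -0.12, 8.53]
turn deg (tool) [-0.04, 0.06, -0.19] then shift in new axes [0.24, -0.12, 8.53]
```

Call:
send_rows([
  [[0,0,0,0.2,-0.1,2.5,0.9],[0,0,0,0,0,3,0.9],[0,0,0,0,0,2,0.9],[0,0,0,0,0,1,0.9],[0,0,0,0,0,0,0.2]],
])

```text
time_s: 13.2
position: [0.4734, -0.2647, 0.0061]
tcp_rot: [[0.499, 0.867, -0.004], [0.867, -0.499, 0.003], [0.001, -0.005, -1.0]]
force: [-0.0, 0.6, -0.2]
opening: 0.911
```

Call:
send_rows([
  [[0,0,0,0,0,0,-1],[0,0,0,0,0,0,-1],[0,0,0,0,0,0,0.9],[0,0,0,0,0,0,0.9],[0,0,8.5,0,0,0,0.9]],
])

```text
time_s: 13.7
position: [0.4732, -0.2647, 0.0072]
tcp_rot: [[0.624, 0.781, -0.003], [0.781, -0.624, 0.003], [0.0, -0.004, -1.0]]
force: [-0.3, -0.1, 0.1]
opening: 0.918
```

Call:
send_rows([
  [[0,0,8.5,0,0,0,0.9],[0,0,8.5,0,0,0,0.9],[0,0,8.5,0,0,0,0.9],[0,0,8.5,0,0,0,0.9],[0,0,8.5,0,0,0,0.9]],
])

```text
time_s: 14.2
position: [0.4731, -0.2647, 0.0071]
tcp_rot: [[0.988, 0.152, -0.003], [0.152, -0.988, 0.003], [-0.002, -0.003, -1.0]]
force: [0.9, 0.0, 0.1]
opening: 0.95
```

Call:
send_rows([
  [[0,0,8.5,0,0,0,0.9],[0,0,0,0,0,0,0.2],[0,0,0,0,0,0,-1],[0,0,0,0,0,0,-1],[0,0,0,0,0,0,-1]],
])

```text
time_s: 14.7
position: [0.4732, -0.2649, 0.0068]
tcp_rot: [[1.0, 0.011, -0.003], [0.011, -1.0, 0.003], [-0.003, -0.003, -1.0]]
force: [0.0, -1.4, 0.7]
opening: 0.723
```

Run:
```python
from meas import *
togo([.4758,-.271,.004],downR(-90))
```

```text
t 14.7 pos [0.4732, -0.2649, 0.0068] F [0.0, -1.4, 0.7] M [-0.11, 0.18, -0.01] open 62.9 j [-41.1, 43.6, 102.1, 0.0, 34.5, 48.3]
shift tool cm [0.25, 0.62, 0.28]
turn deg (tool) [-0.15, 0.16, 0.65] then shift in new axes [0.26, 0.61, 0.28]
```

Call:
send_rows([
  [[0,0,0,0,0,0,0.9],[0,0,0,0,0,0.2,0.9],[0,0,-8.5,0,0,0,0.9],[0,0,-8.5,0,0,0,0.9],[0,0,-8.5,0,0,0,0.9]],
])

```text
time_s: 15.2
position: [0.4728, -0.2643, 0.0044]
tcp_rot: [[0.895, 0.445, -0.004], [0.445, -0.895, 0.004], [-0.002, -0.005, -1.0]]
force: [0.3, -0.0, -0.8]
opening: 0.945
```

Call:
send_rows([
  [[0,0,-8.5,0,0,0,0.9],[0,0,-8.5,0,0,0,0.9],[0,0,-8.5,0,0,0,0.9],[0,0,-8.5,0,0,0,0.9],[0,0,-8.5,0,0,0,0.9]],
])

```text
time_s: 15.7
position: [0.4729, -0.2643, 0.0044]
tcp_rot: [[0.359, 0.933, -0.004], [0.933, -0.359, 0.004], [0.002, -0.005, -1.0]]
force: [0.3, 0.4, 0.2]
opening: 0.952
```

Call:
send_rows([
  [[0,0,-8.5,0,0,0,0.9],[0,0,-8.5,0,0,0,0.9],[0,0,0,0,0,0,0.9],[0,0,0,0,0,0,0.2],[0,0,0,0,0,0,-1]],
])

```text
time_s: 16.2
position: [0.473, -0.2645, 0.0046]
tcp_rot: [[0.079, 0.997, -0.003], [0.997, -0.079, 0.003], [0.003, -0.004, -1.0]]
force: [0.1, -0.8, 0.2]
opening: 0.848
```

Call:
send_rows([
  [[0,0,0,0,0,0,-1],[0,0,0,0,0,0,-1],[0,0,0,0,0,0,-1],[0,0,0,0,0,-2,-1],[0,0,0,0,0,-4,-1]],
])

```text
time_s: 16.7
position: [0.4712, -0.2632, 0.0627]
tcp_rot: [[0.078, 0.997, -0.009], [0.997, -0.078, 0.008], [0.007, -0.009, -1.0]]
force: [1.0, 0.5, -0.9]
opening: 0.72
```

Call:
send_rows([
  [[0,0,0,0,0,-5,-1],[0,0,0,0,0,-5,-1],[0,0,0,0,0,-4,-1],[0,0,0,0,0,-4,-1],[0,0,0,0,0,0,-1]],
])

```text
time_s: 17.2
position: [0.4766, -0.2676, 0.2506]
tcp_rot: [[0.077, 0.997, 0.007], [0.997, -0.077, -0.005], [-0.005, 0.007, -1.0]]
force: [0.5, -0.2, -2.1]
opening: 0.718
```

Run:
```python
from meas import *
s=readout.read_state();r=s["tcp_rot"];p=s["position"];th=np.degrees(np.arctan2(r[1,1],r[0,1]));print("theta",th)
R=toolR(th-77+120);togo(MC-R[:,2]*.1,R)
for c in("side","top"):
    im=capture(c);cv2.imwrite(f"pics/{c}5.png",im)
```

```text
theta -4.434676590703805
t 17.2 pos [0.4766, -0.2676, 0.2506] F [0.5, -0.2, -2.1] M [-0.13, 0.07, -0.03] open 62.5 j [-41.0, 22.1, 91.9, 0.0, 65.6, -36.6]
shift tool cm [23.05, 4.87, -0.45]
turn deg (tool) [-28.6, -9.59, -38.04] then shift in new axes [15.16, 17.91, 2.2]
```

Call:
send_rows([
  [[-4.1,-1.37,-5.43,0,0,0,-1],[-4.1,-1.37,-5.43,0,0,0,-1],[-4.1,-1.37,-5.43,0,0,0,-1],[-4.1,-1.37,-5.43,0,0,0,-1],[-4.1,-1.37,-5.43,0,0,0,-1]],
])

```text
time_s: 17.8
position: [0.4724, -0.2636, 0.2422]
tcp_rot: [[-0.359, 0.863, 0.355], [0.915, 0.401, -0.052], [-0.187, 0.306, -0.933]]
force: [1.2, -0.4, -1.1]
opening: 0.72
```

Call:
send_rows([
  [[-4.1,-1.37,-5.43,0,0,0,-1],[-4.1,-1.37,-5.43,0,0,0,-1],[0,0,0,2.0,2.3,0,-1],[0,0,0,2.0,2.3,0,-1],[0,0,0,2.0,2.3,0,-1]],
])

```text
time_s: 18.3
position: [0.4957, -0.1753, 0.2512]
tcp_rot: [[-0.469, 0.75, 0.466], [0.84, 0.542, -0.027], [-0.273, 0.379, -0.884]]
force: [-0.6, 0.5, -0.6]
opening: 0.715
```

Call:
send_rows([
  [[0,0,0,2.0,2.3,0,-1],[0,0,0,2.0,2.3,0,-1],[0,0,0,2.0,2.3,0,-1],[0,0,0,1,1,0,-1],[0,0,0,0,0,0,-1]],
])

```text
time_s: 18.8
position: [0.5219, -0.0723, 0.262]
tcp_rot: [[-0.474, 0.747, 0.466], [0.837, 0.547, -0.026], [-0.274, 0.378, -0.884]]
force: [0.2, 0.1, -0.4]
opening: 0.718
```

Run:
```python
from meas import *
R=toolR(38.5);togo(MC-R[:,2]*.08,R);inmouth(frame(),-.0074)
```

```text
t 18.8 pos [0.5219, -0.0723, 0.262] F [0.2, 0.1, -0.4] M [-0.03, 0.39, -0.01] open 62.4 j [-26.4, 11.2, 114.0, 21.1, 30.7, -75.1]
shift tool cm [1.73, 3.03, 3.57]
turn deg (tool) [-1.5, -1.63, -1.83] then shift in new axes [1.73, 2.99, 3.6]
mouth frame mm [-12.4, -32.3, 123.4] tilt deg [2.18, -0.38] F [-0.0, 0.1, -0.4] M [-0.05, 0.39, 0.02]
```

Call:
send_rows([
  [[-1.5,-1.63,-1.83,0,0,0,-1],[0,0,0,0.87,1.5,0.8,-1],[0,0,0,0.87,1.5,0.8,-1],[0,0,0,0,0,0,-1],[0,0,0,0,0,0,-1]],
])

```text
time_s: 19.3
position: [0.5441, -0.0446, 0.2555]
tcp_rot: [[-0.48, 0.721, 0.501], [0.819, 0.572, -0.038], [-0.314, 0.392, -0.865]]
force: [-0.4, 0.1, -0.7]
opening: 0.72
```

Run:
```python
from meas import *
F=frame();M=MC+F@[.0005,-.0004,0]
R=toolR(38.5);togo(M-R[:,2]*.045,R);inmouth(frame(),-.0074)
rows=[]
for c in("side","top"):
    im=capture(c);cv2.imwrite(f"pics/{c}6.png",im)
    x,y=proj(c,MC+F[:,2]*.05)[0].astype(int);h=40
    rows.append(cv2.convertScaleAbs(cv2.resize(im[y-h:y+h,x-h:x+h],(400,400),interpolation=cv2.INTER_CUBIC),alpha=1.5))
cv2.imwrite("pics/c6.png",np.hstack(rows))
```

```text
t 19.3 pos [0.5441, -0.0446, 0.2555] F [-0.4, 0.1, -0.7] M [-0.03, 0.42, -0.02] open 62.7 j [-21.2, 13.1, 114.0, 20.0, 25.2, -71.7]
shift tool cm [0.29, 0.07, 5.53]
turn deg (tool) [-0.0, 0.23, -0.12] then shift in new axes [0.27, 0.07, 5.53]
mouth frame mm [1.6, -3.0, 107.7] tilt deg [-0.14, 0.18] F [-0.7, 0.1, -0.5] M [-0.06, 0.42, 0.01]
```

View pics/c6.png

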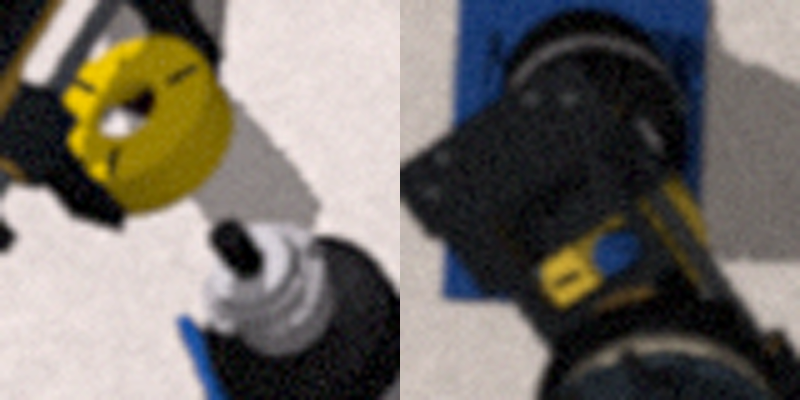

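Run:
```python
from meas import *
from scipy.optimize import minimize
F=frame();s=readout.read_state();p=s["position"];r=s["tcp_rot"]
x,y=proj("side",MC+F[:,2]*.05)[0].astype(int)
mk=np.array([[88,88],[185,75],[112,160]])/5+[x-40,y-40]
top=p-r[:,2]*(.0074+.012)
print("centre px",(proj("side",top)[0]-[x-40,y-40])*5)
def pts(v): 
    a=np.radians(v[0]+np.array([0,120,240]));return top+np.c_[v[1],v[2],0]@F.T*.01+(np.c_[np.cos(a),np.sin(a),0*a]*.0225)@F.T
best=None
for a0 in range(0,120,10):
    def cost(v):
        q=proj("side",pts(v));return np.linalg.norm(q[:,None]-mk[None],axis=2).min(0).sum()+.05*np.hypot(v[1],v[2])
    o=minimize(cost,[a0,0,0],method="Nelder-Mead")
    if best is None or o.fun<best.fun: best=o
print(best.x,best.fun)
```

```text
centre px [124.2922584  101.08764153]
[ 1.17505233e+02  1.14739770e-02 -4.10843045e-01] 1.1993149320374936
```

Run:
```python
from meas import *
from scipy.optimize import minimize
F=frame();s=readout.read_state();p=s["position"];r=s["tcp_rot"]
im=cv2.imread("pics/side6.png")
m=blob(im,tuple(map(int,proj("side",p-r[:,2]*.0074)[0])),yel,half=22)
def model(d):
    P=p-r[:,2]*.0074+r@np.array(d)
    return np.vstack([P+r[:,2]*h+ring@r.T*.0315 for h in(-.012,.012)])
mask=lambda q:cv2.fillConvexPoly(np.zeros((420*4,560*4),np.uint8),cv2.convexHull((q*4).astype(np.int32)),1)
obs=np.zeros((420*4,560*4),np.uint8);
for u in m: obs[int(u[1]*4+2),int(u[0]*4+2)]=1
obs=cv2.morphologyEx(obs,cv2.MORPH_CLOSE,np.ones((9,9)))
# lower-right outline is unobstructed: compare extents in several directions
base=proj("side",model([0,0,0]))
for nm,v in(("right",(1,0)),("downright",(1,1)),("down",(0,1)),("up",(0,-1)),("upright",(1,-1))):
    v=np.array(v)/np.hypot(*v);o=np.percentile(m@v,99.8);b=(base@v).max()
    J=[((proj("side",model(np.eye(3)[i]*.002))@v).max()-b)/2 for i in range(3)]
    print(nm,"obs-pred px",round(o-b,2),"px per mm tool x,y,z",np.round(J,2))
```

```text
right obs-pred px -0.83 px per mm tool x,y,z [-0.43  0.26  0.23]
downright obs-pred px -0.22 px per mm tool x,y,z [-0.38 -0.14  0.39]
down obs-pred px -0.7 px per mm tool x,y,z [-0.12 -0.46  0.3 ]
up obs-pred px -0.25 px per mm tool x,y,z [ 0.08  0.44 -0.32]
upright obs-pred px 0.36 px per mm tool x,y,z [-0.24  0.5  -0.06]
```

Call:
send_rows([
  [[0,0.2,-0.1,0.27,0.07,2,-1],[0,0,0,0,0,2,-1],[0,0,0,0,0,2,-1],[0,0,0,0,0,0,-1],[0,0,0,0,0,0,-1]],
])

```text
time_s: 19.9
position: [0.5737, -0.0444, 0.2043]
tcp_rot: [[-0.481, 0.72, 0.501], [0.819, 0.573, -0.036], [-0.313, 0.392, -0.865]]
force: [-0.3, 0.5, -0.7]
opening: 0.719
```

Run:
```python
from meas import *
F=frame();M=MC+F@[.0005,-.0004,0]
R=toolR(38.5);togo(M-R[:,2]*.013,R);inmouth(frame(),-.0074)
```

```text
t 19.9 pos [0.5737, -0.0444, 0.2043] F [-0.3, 0.5, -0.7] M [0.03, 0.43, -0.01] open 62.6 j [-19.8, 20.7, 113.8, 25.9, 18.1, -77.0]
shift tool cm [0.1, -0.07, 2.82]
turn deg (tool) [0.06, 0.12, -0.06] then shift in new axes [0.1, -0.06, 2.82]
mouth frame mm [1.6, -0.8, 48.6] tilt deg [-0.12, 0.06] F [-0.6, 0.5, -0.4] M [-0.01, 0.43, -0.01]
```

Call:
send_rows([
  [[0,0,0,0.09,-0.06,0.5,-1],[0,0,0,0,0,1.0,-1],[0,0,0,0,0,1.0,-1],[0,0,0,0,0,0,-1],[0,0,0,0,0,0,-1]],
])

```text
time_s: 20.4
position: [0.5858, -0.0443, 0.1819]
tcp_rot: [[-0.482, 0.719, 0.501], [0.818, 0.574, -0.036], [-0.313, 0.393, -0.865]]
force: [0.8, 0.5, -0.3]
opening: 0.719
```

Run:
```python
from meas import *
F=frame();M=MC+F@[.0005,-.0004,0]
R=toolR(38.5);togo(M-R[:,2]*.013,R);inmouth(frame(),-.0074)
```

```text
t 20.4 pos [0.5858, -0.0443, 0.1819] F [0.8, 0.5, -0.3] M [0.0, 0.36, -0.03] open 62.6 j [-19.2, 23.9, 113.5, 29.9, 15.3, -80.7]
shift tool cm [-0.02, -0.07, 0.27]
turn deg (tool) [0.09, 0.11, -0.01] then shift in new axes [-0.02, -0.07, 0.27]
mouth frame mm [0.9, 0.2, 23.1] tilt deg [-0.14, 0.03] F [0.5, 0.6, -0.7] M [-0.03, 0.36, -0.01]
```

Call:
send_rows([
  [[0,0,0,-0.02,-0.06,0.3,-1],[0,0,0,0,0,0.3,-1],[0,0,0,0,0,0.3,-1],[0,0,0,0,0,0.3,-1],[0,0,0,0,0,0,-1]],
])

```text
time_s: 20.9
position: [0.5916, -0.0453, 0.1714]
tcp_rot: [[-0.482, 0.719, 0.501], [0.818, 0.574, -0.036], [-0.313, 0.393, -0.865]]
force: [-0.4, 0.3, 0.4]
opening: 0.719
```

Run:
```python
from meas import *
inmouth(frame(),-.0074)
```

```text
mouth frame mm [0.7, -0.4, 11.2] tilt deg [-0.16, 0.04] F [-0.2, 0.2, 0.5] M [-0.04, 0.4, 0.07]
```

Call:
send_rows([
  [[0,0,0,0,0,0.2,-1],[0,0,0,0,0,0.2,-1],[0,0,0,0,0,0.2,-1],[0,0,0,0,0,0,-1],[0,0,0,0,0,0,-1]],
])

```text
time_s: 21.4
position: [0.5945, -0.0455, 0.1665]
tcp_rot: [[-0.482, 0.719, 0.501], [0.818, 0.574, -0.036], [-0.313, 0.393, -0.864]]
force: [-0.1, -1.0, -0.9]
opening: 0.722
```

Run:
```python
from meas import *
inmouth(frame(),-.0074)
```

```text
mouth frame mm [0.8, -0.4, 5.5] tilt deg [-0.18, 0.05] F [-0.5, -1.0, -0.7] M [-0.07, 0.37, 0.09]
```

Call:
send_rows([
  [[0,0,0,0,0,0.15,-1],[0,0,0,0,0,0.15,-1],[0,0,0,0,0,0.1,-1],[0,0,0,0,0,0,-1],[0,0,0,0,0,0,-1]],
])

```text
time_s: 21.9
position: [0.5966, -0.0457, 0.1631]
tcp_rot: [[-0.482, 0.719, 0.501], [0.818, 0.574, -0.036], [-0.313, 0.393, -0.864]]
force: [-0.5, 0.6, -0.5]
opening: 0.718
```

Run:
```python
from meas import *
inmouth(frame(),-.0074)
```

```text
mouth frame mm [0.9, -0.5, 1.5] tilt deg [-0.18, 0.05] F [-0.7, 0.6, -0.1] M [-0.04, 0.42, -0.03]
```

Call:
send_rows([
  [[0,0,0,0,0,0.1,-1],[0,0,0,0,0,0.1,-1],[0,0,0,0,0,0.1,-1],[0,0,0,0,0,0,-1],[0,0,0,0,0,0,-1]],
])

```text
time_s: 22.4
position: [0.598, -0.0458, 0.1606]
tcp_rot: [[-0.482, 0.719, 0.502], [0.818, 0.574, -0.036], [-0.314, 0.393, -0.864]]
force: [-1.3, 0.4, 1.0]
opening: 0.718
```

Run:
```python
from meas import *
inmouth(frame(),-.0074)
```

```text
mouth frame mm [0.9, -0.5, -1.4] tilt deg [-0.19, 0.05] F [-0.6, 0.3, 1.5] M [-0.05, 0.43, 0.02]
```

Call:
send_rows([
  [[0,0,6,0,0,0.02,-1],[0,0,6,0,0,0,-1],[0,0,6,0,0,0,-1],[0,0,6,0,0,0,-1],[0,0,0,0,0,0,-1]],
])

```text
time_s: 22.9
position: [0.5984, -0.0461, 0.1607]
tcp_rot: [[-0.148, 0.852, 0.502], [0.981, 0.191, -0.036], [-0.127, 0.487, -0.864]]
force: [-1.0, -0.2, 0.8]
opening: 0.72
```

Run:
```python
from meas import *
inmouth(frame(),-.0074);togo(None)
```

```text
mouth frame mm [1.2, -0.7, -1.5] tilt deg [-0.23, 0.08] F [-0.5, -0.3, 1.2] M [-0.08, 0.38, 0.05]
t 22.9 pos [0.5984, -0.0461, 0.1607] F [-1.0, -0.2, 0.8] M [-0.07, 0.39, -0.0] open 62.6 j [-18.9, 27.1, 112.9, 34.9, 12.9, -61.6]
```

Call:
send_rows([
  [[0,0,6,0,0,0.02,-1],[0,0,6,0,0,0.07,-1],[0,0,6,0,0,0.07,-1],[0,0,6,0,0,0.07,-1],[0,0,0,0,0,0,-1]],
])

```text
time_s: 23.4
position: [0.5994, -0.0463, 0.159]
tcp_rot: [[0.211, 0.838, 0.502], [0.974, -0.223, -0.037], [0.081, 0.497, -0.864]]
force: [-3.8, -0.9, 4.9]
opening: 0.718
```

Run:
```python
from meas import *
inmouth(frame(),-.0074);togo(None)
```

```text
mouth frame mm [1.2, -0.9, -3.5] tilt deg [-0.25, 0.1] F [-0.8, -1.2, 6.1] M [-0.3, 0.55, 0.02]
t 23.4 pos [0.5994, -0.0463, 0.159] F [-3.8, -0.9, 4.9] M [-0.23, 0.57, -0.13] open 62.5 j [-18.9, 27.3, 112.8, 35.4, 12.7, -38.2]
```

Call:
send_rows([
  [[0,0,6,0,0,0.07,-1],[0,0,6,0,0,0.07,-1],[0,0,6,0,0,0.01,-1],[0,0,6,0,0,0,-1],[0,0,0,0,0,0,-1]],
])

```text
time_s: 23.9
position: [0.6001, -0.0466, 0.1579]
tcp_rot: [[0.534, 0.68, 0.503], [0.799, -0.601, -0.037], [0.277, 0.421, -0.864]]
force: [-4.2, -1.8, 5.5]
opening: 0.72
```

Run:
```python
from meas import *
inmouth(frame(),-.0074);togo(None)
```

```text
mouth frame mm [1.4, -1.0, -4.8] tilt deg [-0.27, 0.12] F [-0.7, -2.0, 6.8] M [-0.41, 0.67, -0.06]
t 23.9 pos [0.6001, -0.0466, 0.1579] F [-4.2, -1.8, 5.5] M [-0.28, 0.69, -0.25] open 62.7 j [-18.9, 27.5, 112.8, 35.7, 12.6, -14.5]
```

Call:
send_rows([
  [[0,0,4,0,0,0,-1],[0,0,4,0,0,0,-1],[0,0,4,0,0,0,-1],[0,0,3,0,0,0,-1],[0,0,0,0,0,0,-1]],
])

```text
time_s: 24.4
position: [0.5999, -0.0467, 0.1577]
tcp_rot: [[0.689, 0.522, 0.502], [0.621, -0.783, -0.038], [0.374, 0.338, -0.864]]
force: [-5.6, -2.9, 5.6]
opening: 0.719
```

Run:
```python
from meas import *
inmouth(frame(),-.0074);togo(None)
```

```text
mouth frame mm [1.1, -1.2, -4.8] tilt deg [-0.24, 0.15] F [-1.8, -3.3, 7.5] M [-0.58, 0.76, 0.64]
t 24.4 pos [0.5999, -0.0467, 0.1577] F [-5.6, -2.9, 5.6] M [-0.77, 0.81, 0.26] open 62.5 j [-18.9, 27.5, 112.8, 35.6, 12.6, 0.3]
```

Call:
send_rows([
  [[0,0,2,0,0,0,-1],[0,0,2,0,0,0,-1],[0,0,2,0,0,0,-1],[0,0,0,0,0,0,-1],[0,0,0,0,0,0,-1]],
])

```text
time_s: 24.9
position: [0.6008, -0.0461, 0.1581]
tcp_rot: [[0.738, 0.449, 0.503], [0.538, -0.842, -0.037], [0.407, 0.298, -0.863]]
force: [-1.3, -0.5, 5.3]
opening: 0.715
```

Run:
```python
from meas import *
inmouth(frame(),-.0074);togo(None)
```

```text
mouth frame mm [2.0, -0.6, -4.9] tilt deg [-0.31, 0.11] F [1.6, -0.6, 5.2] M [-0.03, 0.3, 1.2]
t 24.9 pos [0.6008, -0.0461, 0.1581] F [-1.3, -0.5, 5.3] M [-0.6, 0.34, 1.02] open 62.2 j [-18.8, 27.5, 112.7, 35.6, 12.6, 6.2]
```

Call:
send_rows([
  [[0,0,0,0,0,0,0.8],[0,0,0,0,0,0,0.8],[0,0,0,0,0,0,0.9],[0,0,0,0,0,-0.5,0.9],[0,0,0,0,0,-1,0.9]],
])

```text
time_s: 25.4
position: [0.5921, -0.0454, 0.1695]
tcp_rot: [[0.744, 0.444, 0.5], [0.529, -0.848, -0.035], [0.408, 0.291, -0.865]]
force: [-0.1, -1.0, -0.0]
opening: 0.946
```

Call:
send_rows([
  [[0,0,0,0,0,-2,0.9],[0,0,0,0,0,-3,0.9],[0,0,0,0,0,-4,0.9],[0,0,0,0,0,-4,0.9],[0,0,0,0,0,-4,0.9]],
])

```text
time_s: 25.9
position: [0.5058, -0.0392, 0.318]
tcp_rot: [[0.744, 0.443, 0.501], [0.53, -0.847, -0.036], [0.408, 0.292, -0.865]]
force: [0.8, 0.2, -0.2]
opening: 0.947
```

Call:
send_rows([
  [[0,0,0,-3,-2,0,0.9],[0,0,0,-3,-2,0,0.9],[0,0,0,-3,-2,0,0.9],[0,0,0,-3,-2,0,0.9],[0,0,0,0,0,0,0.9]],
])

```text
time_s: 26.4
position: [0.3765, -0.0317, 0.2412]
tcp_rot: [[0.747, 0.445, 0.494], [0.526, -0.85, -0.031], [0.406, 0.283, -0.869]]
force: [-0.4, -0.1, -0.0]
opening: 0.95
```

Run:
```python
from meas import *
togo(None)
F=frame();rows=[];Z=-.0066+.0018
for c in("side","top"):
    im=capture(c);cv2.imwrite(f"pics/{c}7.png",im)
    x,y=proj(c,MC)[0].astype(int);h=25;k=16
    big=cv2.convertScaleAbs(cv2.resize(im[y-h:y+h,x-h:x+h],None,fx=k,fy=k,interpolation=cv2.INTER_CUBIC),alpha=1.5)
    for P,col in((MC+F[:,2]*(Z+.012)+ring@F.T*.0315,(0,255,0)),(MC+F[:,2]*(Z-.012)+ring@F.T*.0315,(255,0,0)),(MC+F[:,2]*(Z+.012)+ring@F.T*.012,(255,0,255))):
        for u in proj(c,P): cv2.circle(big,tuple(map(int,((u-[x-h,y-h]+.5)*k))),1,col,-1)
    rows.append(cv2.resize(big,(400,400)))
cv2.imwrite("pics/over7.png",np.hstack(rows))
```

```text
t 26.4 pos [0.3765, -0.0317, 0.2412] F [-0.4, -0.1, -0.0] M [0.0, 0.38, -0.02] open 82.6 j [-35.0, -0.2, 134.6, 38.4, 24.5, -8.6]
```

View pics/over7.png

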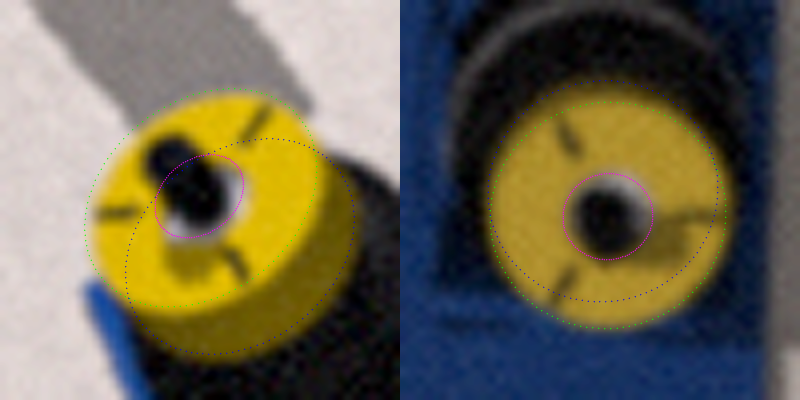

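Run:
```python
from rig import *
print(bot.hand_in())
```

```text
the job is handed in; nothing more can be done
None
```

The canister is closed and I've handed the job in at about 26.5 s of the allowed 72 s; no verdict was reported.

- **Disc:** I centred it in the gripper with two crossed grips on the knob, then slid it into the mouth with almost no sideways force. I felt the seal push back with about 6.7 N, backed off and let go. The picture showed it seated squarely, knob outwards.
- **Ring:** The pictures put the ring's pins at about −2.5° and the ledge gaps at about −2° (angles around the mouth), so no search was needed. The pins dropped straight into the gaps. I turned the ring about 90° clockwise until the torque rose to 1.2 N·m at the stop, then opened the fingers and backed away.

**Last checks**
- **Ring depth:** It went down about 3.5 mm after first touching the disc, which puts its centre about 6.5 mm below the rim; fully tight is 6.6 mm. I worked this out before letting go and did not measure it again afterwards.
- **Final pictures:** The ring sits square on the neck with the knob through its hole, about where predicted, and one pin mark is near the expected −87°. The robot was clear of everything.
- **Disagreement:** The rim felt about 1.8 mm higher along the axis than my camera estimate, so I used the contact force for depth instead.
- **Side effect:** On the first grip the ring slid about 6 mm on the bench, because that descent ended off target. I centred it again before lifting.
- **Bystanders:** I kept well clear of the bottle, jar and tin, but did not measure their positions again at the end.

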